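Light up the photometer and hold the cuvette in its beam

ROBOT

A 6-joint arm with a two-finger parallel gripper is mounted at the origin on a cart in front of the work surface, level with it; the furniture and walls round the work are solid. World frame = base frame: x ahead of the robot, y to its left, z up, the work surface at z = 0. Lengths are in m, angles in rad, forces in N, time in s.
With the tool pointing down it reaches from about 0.325 to 0.9 m from the base axis. Payload 6.1 kg.
Tool frame: the origin (TCP) lies midway between the tips of the shut fingers; the grasp point (between the pads) lies 19 mm behind it; z points along the fingers, y is the line along which they close (so a half turn about z gives the same grasp; the last joint's range is limited). The gripper opens to 87 mm and grips with 3 to 60 N. Pads are 19 mm wide; open, the fingers measure 117 mm over their backs; the gripper's body (75 mm by 190 mm) begins 51 mm behind the grasp point.
Start: joints at [-1.39, 0.22, 1.526, -0, 1.395, -0.126], TCP at [0.189, -0.596, 0.189] pointing down, gripper open.
Joint ranges: [-2.98, 2.98], [-0.91, 2.08], [0.09, 2.57], [-1.24, 4.39], [0.2, 2.65], [-2.68, 2.68]. Speed limits (rad/s): [2.57, 2.57, 3.01, 3.14, 3.14, 3.14].

INTERFACE

Orientations are given as a 3x3 rotation matrix whose columns are the frame's x, y, z axes.
In Python, from station import env, viewer gives the robot as it stands.
- The arm moves only by the tool jog_arm, never from a script. Its argument "series" is text: rows parted by semicolons, each of 6 numbers parted by spaces: the shift along the tool's x, y, z in mm, then the turn, a rotation vector about the tool's x, y, z in rad. In form: x y z rx ry rz; .... A call has 1 to 12 rows; each row shifts and turns the commanded pose from where the row before left it, along the tool's axes as they then stand; what a row does not reach is not made up. A row lasts 1/12 s, in which the tool goes at most 41.7 mm and 7.16 degrees, less where a joint would pass 70% of its speed; a pose out of reach is approached as far as the arm can. A call with a gripper value outside its range is refused whole. "jaw" is the closure, from 0 (fully open) to 1 (shut), set as the call begins (left out, the last holds). The fingers move at their own pace and stop on an object; "squeeze" is the grip in N (left out, the last holds). Time passes only in rows, so rows that do not move let the fingers close. It gives the time, the measured TCP pose, the force, the opening and the grip force at its end, in the units of the state.
- env.read_state(): the state, without advancing time (a new reading comes with each control period).
- viewer.read_camera(name): name is "side" or "top" or "wrist"; returns the picture (480x640x3 uint8, blue, green, red); there is no depth.
- viewer.calibration(name): a dict with "camera_matrix" (3x3 intrinsics, pixels), "extrinsics" (4x4, takes a point from camera to world coordinates). Camera axes: x right, y up, looking along -z (the intrinsics and any distortion apply to the point x, -y, -z); pixel columns grow to the right and rows downward; lengths in m; the calibration is good to about 2 mm. A picture is of the moment at which its call begins: read the wrist's pose just before it. calibration takes no time and is no camera call; for the wrist camera it gives the pose at the moment of the call.
- env.finish_job(): hands the job in; it is judged then, once.
The state is a dict: "time_s": time; "joint_pos": joint angles; "joint_vel": joint speeds; "tau": joint torques, N m; "eef_pos": TCP position; "orientation": TCP orientation; "contact_force": force on the tool from outside, world axes, zero at the start; "torque": the same for the moment, N m; "finger_gap": finger opening in m; "gripper_force": force on a finger pad.
Only numpy, scipy, OpenCV 4.12 (cv2) and the standard library are available. Lean on these libraries where they do the work, as an engineer would, in place of code of your own. Each camera call takes 0.05 s, during which the arm holds its last target. There are 200 camera calls.

TASK

Fit the loose LED lamp module into the round socket on top of the photometer's lamp head, finned heat sink up and flange flush, and let go of it. Then take the taller cuvette out of the rack, gripping it only by its two broad frosted sides (fingers off the clear end windows), and hold it upright and still between the photometer's two heads without touching them or the base, its clear windows facing the lenses and the beam passing through the middle of its width, 15 mm above its foot. Finish while still holding it there, not put down or let go, with the short cuvette, label roll, glass slides and timer left where they are.

Things in the scene. Friction and masses are not known exactly. Their poses are not given: they have to be found in the camera images.
- photometer: open photometer, fixed to the bench in a new place each time and turned by up to 0.5 rad: grey base plate 86 mm (x) by 160 mm (y, from -72 to +88) by 10 mm high, with two white heads on it, both 50 mm wide in x, tops 58 mm above the bench. The detector head spans y -65 to -35 mm; the lamp head, with the socket on top, spans y +35 to +81 mm. Origin: on the bench under the middle of the 70 mm gap between the heads; the beam runs along its y axis, z is up
- beam (a point): middle of the light path: halfway between the heads, 38 mm above the bench (28 mm above the base plate). Axes as the photometer's: y along the beam, z up. A lens ring of 22 mm diameter stands 3 mm out of each head at this height, so 64 mm are free between the rings
- socket (a point): centre of the mouth of the round blind socket on top of the lamp head, 58 mm above the bench; hole 27 mm in diameter, 20 mm deep, chamfered; z up
- led_module: loose LED lamp module, 60 g, round about its z axis, 45 mm high, standing on its nose on the bench with the heat sink up. From its origin (middle of the nose's end face) upward: aluminium nose 24 mm in diameter and 16 mm long with a 3 mm tapered end, dark flange 36 mm in diameter from 16 to 21 mm, finned round heat sink 25 mm in diameter from 21 to 45 mm (grip it here). z points from nose to heat sink
- led_flange (a point): point on the module's axis in the plane of the flange's underside, 16 mm above the module's origin; it meets the socket's mouth point when the module is fully home
- cuvette_rack: white cuvette rack block, fixed to the bench, 140 mm (x) by 50 mm (y) by 25 mm high, turned up to 0.4 rad. Origin at the middle of its underside. Two rectangular pockets 27 mm (x) by 19 mm (y), 20 mm deep (floor 5 mm above the bench), at x -33 and +33 mm; the tall cuvette stands in either one, the short one in the other
- cuvette: the taller cuvette, loose, about 50 g, standing in the rack with its axes along the rack's: rectangular, 24 mm (x) by 16 mm (y) by 50 mm high plus a fixed white stopper (20 by 12 by 6 mm) on top, 56 mm in all. The two broad frosted sides (24 mm wide, 50 mm high) face -y and +y, 16 mm apart: the grip. The two narrow ends, facing -x and +x, carry the clear windows. Origin: middle of the foot; z up. In the rack its upper 30 mm (without stopper) stand free
- cuvette_window (a point): point on the cuvette's centre line 15 mm above its foot, axes as the cuvette's: the beam must pass here, along the cuvette's x axis
- cuvette_window_a: clear end window of the tall cuvette at its -x end, 10 mm wide (y), nearly full height; same origin and axes as the cuvette. Not to be touched by the fingers
- cuvette_window_b: the same at the +x end
- short_cuvette: the other cuvette in the rack: same form, only 36 mm high plus the 6 mm stopper; stays where it is
- label_roll: roll of white labels, 62 mm in diameter, 26 mm high, lying on the bench; bystander
- slides: small stack of glass slides, 28 by 77 by 8 mm, lying on the bench; bystander
- timer: red bench timer, 78 by 62 by 17 mm, lying on the bench; bystander
- stereo_viewer: fixed stereo microscope, an obstacle some 0.3 m tall behind the rack; its front edge is near x = 0.65 m. A tall covered machine stands to the right of it (y below -0.25 m). Swing the arm past in front of them, close to the base
Not all that is in view belongs to the job. Several things look just like the led_module: the one meant starts nearest to the robot's base.

How it is judged:
By the outcome, as a careful person would: the job done as asked, in the order asked, and still so for the second after the job is handed in, while the arm keeps its last pose, push and grip.
It also fails if it takes over 67 s, if anything falls off the work surface, if the arm or the gripper's body presses on something with over 40 N, if the wrist force passes 120 N, or if a joint passes its speed limit or range.

## Working session

There is one attempt and no reset: what is moved stays moved. The work goes in short steps, Python scripts to look and compute and a tool call to move; the robot and the scene stay as the last step left them, time stands still between calls to the robot, and variables do not carry over. Pictures are saved under pics/ and viewed, at most 10 in all, crops included, and the job is handed in when it is done.

Besides the shell and the picture viewer there is one more tool, called after "Request:" as name(argument=value, ...), one argument or row to a line, values as JSON. jog_arm: Moves the arm, as the interface text tells. Its arguments: {"type":"object","properties":{"series":{"type":"string"},"jaw":{"type":"number"},"squeeze":{"type":"number"}},"required":["series"]}

```bash
mkdir -p pics; ls; python3 - <<'E'
from station import env, viewer
import cv2,numpy as np
for n in("top","side"):
    im=viewer.read_camera(n); cv2.imwrite(f"pics/{n}0.png",im)
    c=viewer.calibration(n); print(n,{k:np.round(v,4).tolist() if not isinstance(v,str) else v for k,v in c.items()})
s=env.read_state(); print(s['time_s'],s['eef_pos'],np.round(s['orientation'],3).tolist(),s['finger_gap'])
E
```

```text
pics
top {'camera_matrix': [[502.2405, 0.0, 314.6429], [0.0, 502.2405, 239.0609], [0.0, 0.0, 1.0]], 'extrinsics': [[-0.0143, 0.9863, -0.1643, 0.4368], [-0.9995, -0.0097, 0.0288, 0.1578], [0.0268, 0.1646, 0.986, 1.0287], [0.0, 0.0, 0.0, 1.0]]}
side {'camera_matrix': [[462.5356, 0.0, 314.44], [0.0, 462.5356, 237.8387], [0.0, 0.0, 1.0]], 'extrinsics': [[-0.9994, 0.0099, -0.0345, 0.5445], [-0.0356, -0.3911, 0.9197, 0.9829], [-0.0043, 0.9203, 0.3912, 0.4354], [0.0, 0.0, 0.0, 1.0]]}
0.1 [ 0.18865144 -0.5952077   0.18765043] [[0.953, 0.302, -0.0], [0.302, -0.953, 0.002], [0.0, -0.002, -1.0]] 0.08692637808917021
```

View pics/top0.png

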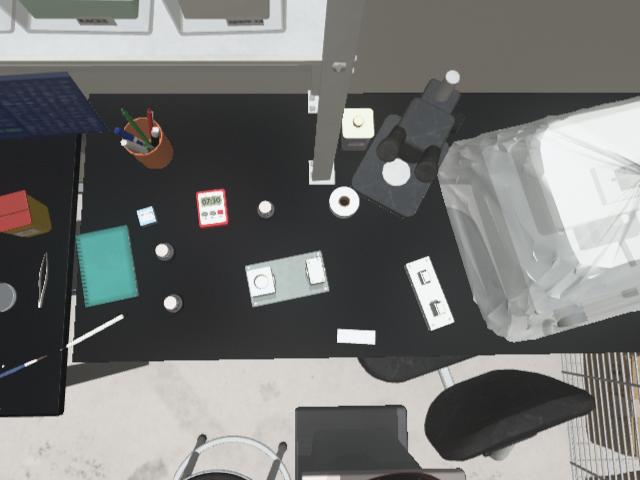

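View pics/side0.png

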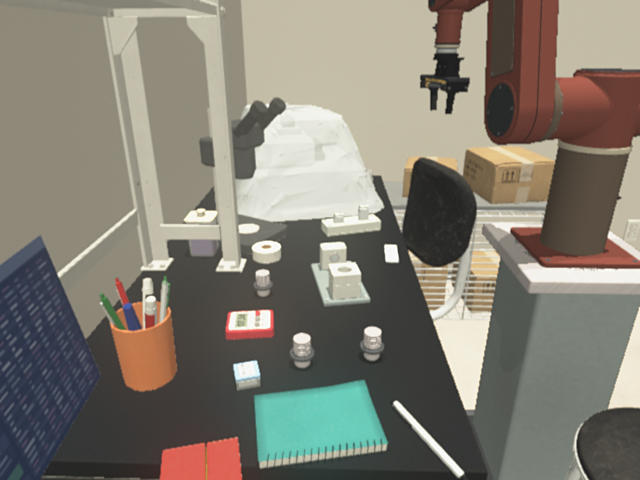

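Top view: three lamp-like modules at (173,303), (164,252), (265,209). The photometer is at (287,278) with its socket at (262,281), the rack at (429,293) with cuvettes at (424,277) and (437,308), and the slides at (356,337). I'll measure these and enlarge.

```bash
cat > h.py <<'E'
import numpy as np,cv2
from station import env,viewer
def ray(c,u,v):
    K=np.array(c["camera_matrix"]);E=np.array(c["extrinsics"])
    d=np.linalg.inv(K)@[u,v,1]; d=E[:3,:3]@[d[0],-d[1],-d[2]]
    return E[:3,3],d
def plane(c,u,v,z):
    o,d=ray(c,u,v); return (o+d*(z-o[2])/d[2])
def proj(c,p):
    K=np.array(c["camera_matrix"]);E=np.array(c["extrinsics"])
    q=E[:3,:3].T@(np.asarray(p)-E[:3,3]); q=K@[q[0],-q[1],-q[2]]; return q[:2]/q[2]
E
python3 - <<'E'
from h import *
im=cv2.imread("pics/top0.png"); c=viewer.calibration("top")
for n,p in dict(A=(173,303),B=(164,252),C=(265,209)).items():
    w=plane(c,*p,.045); print(n,w.round(3),np.hypot(*w[:2]).round(3))
b=im[225:355,145:325]; r=im[225:355,325:505]
a=cv2.resize(b,None,fx=4,fy=4,interpolation=cv2.INTER_CUBIC)
cv2.imwrite("pics/c1.png",a)
cv2.imwrite("pics/c2.png",cv2.resize(im[250:350,330:460],None,fx=6,fy=6,interpolation=cv2.INTER_CUBIC))
E
```

```text
A [0.478 0.404 0.045] 0.626
B [0.578 0.425 0.045] 0.717
C [0.663 0.228 0.045] 0.701
```

View pics/c1.png

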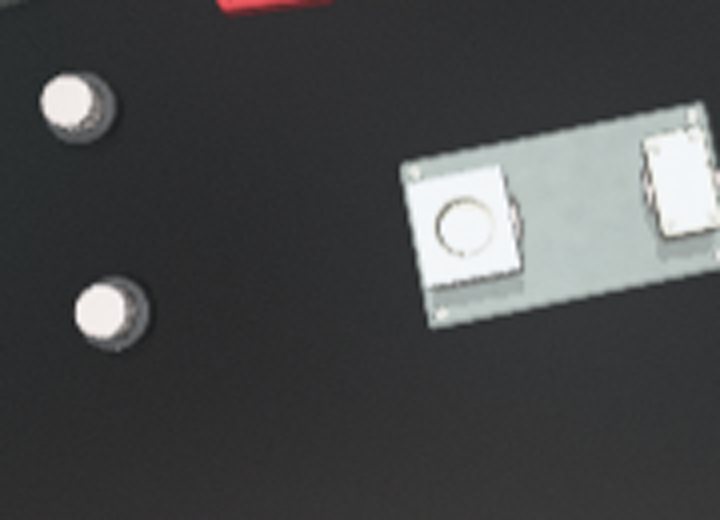

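View pics/c2.png

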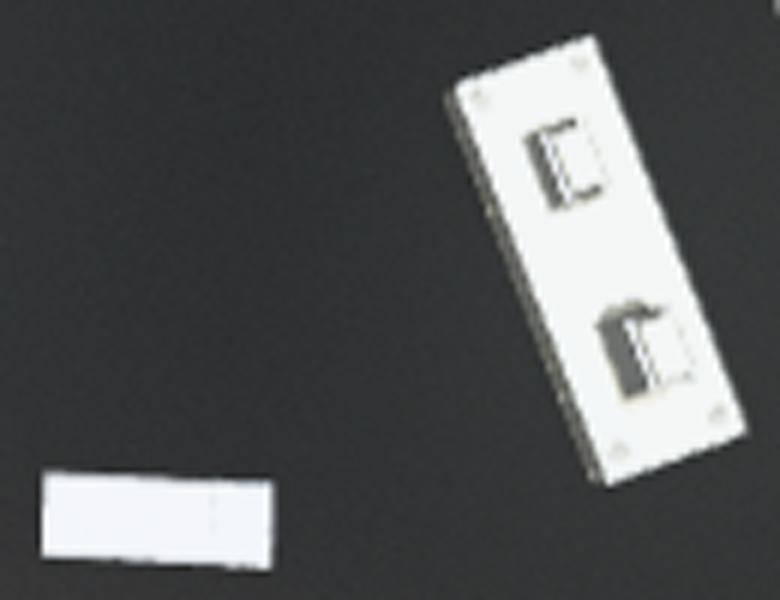

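Crop 1 shows candidates A (170,303) and B (164,252), with C at (265,209) in the top view. A is 0.626 m from the base, against 0.717 m for B and 0.701 m for C, so A is the module meant. Crop 2 shows the rack, and the lower cuvette (437,308) looks taller because it leans further and has a longer side. The side view agrees: the taller one is nearer the robot.

```bash
cat >> h.py <<'E'
def corners(mask,c,z):
    k,_=cv2.findContours(mask.astype(np.uint8)*255,cv2.RETR_EXTERNAL,cv2.CHAIN_APPROX_NONE)
    k=max(k,key=cv2.contourArea)
    w=np.array([plane(c,*p,z)[:2] for p in k[:,0]],np.float32)
    return k,w
E
python3 - <<'E'
from h import *
im=cv2.imread("pics/top0.png"); c=viewer.calibration("top"); g=cv2.cvtColor(im,cv2.COLOR_BGR2GRAY)
def roi(m,x0,x1,y0,y1):
    o=np.zeros(m.shape,bool);o[y0:y1,x0:x1]=m[y0:y1,x0:x1];return o
def rep(n,m,z):
    k,w=corners(m,c,z); (ct,sz,an)=cv2.minAreaRect(w*1000); print(n,np.round(ct,1),np.round(sz,1),round(an,1)); 
rep("rack",roi(g>150,400,460,250,340),.025)
rep("plate",roi(g>100,240,335,245,312),.010)
rep("lamp head",roi(g>225,240,282,260,305),.058)
rep("det head",roi(g>225,300,335,245,312),.058)
for n,a in dict(A=(155,190,285,320)).items():
    k,w=corners(roi(g>190,*a),c,.045); print(n,np.array(cv2.minEnclosingCircle(w*1000)[0]).round(1),cv2.minEnclosingCircle(w*1000)[1]); 
# socket by hough
s=cv2.resize(g[265:300,245:280],None,fx=8,fy=8,interpolation=cv2.INTER_CUBIC)
h=cv2.HoughCircles(s,cv2.HOUGH_GRADIENT,1.5,100,param1=60,param2=15,minRadius=40,maxRadius=75)
for q in h[0][:3]:
    u,v=(q[0]+.5)/8-.5+245,(q[1]+.5)/8-.5+265; print("sock",u,v,q[2]/8,plane(c,u,v,.058).round(4))
cs=viewer.calibration("side")
print("side proj A",proj(cs,(.478,.404,.045)))
E
```

```text
rack [ 493.6 -100.2] [140.5  50.9] 18.9
plate [527.  185.7] [ 86.5 159.5] 11.0
lamp head [518.  234.3] [50.  47.7] 10.6
det head [538.2 129.3] [46.6 27.7] 10.9
A [479.9 410.7] 12.083982467651367
sock 260.59375 281.34375 7.26875 [0.5169 0.2349 0.058 ]
sock 247.65625 274.59375 8.84375 [0.5303 0.2598 0.058 ]
sock 266.40625 269.90625 5.225 [0.5389 0.2237 0.058 ]
side proj A [374.57184869 328.26711865]
```

Every size matches what was given: rack 140.5×50.9, plate 86.5×159.5, module radius 12.1. Socket is at (517,235), module A at (480,411), photometer yaw about 0.19, rack yaw about 0.33. Now the swing to A.

Request:
jog_arm(
  series="16 -24 0 0 0 0;16 -24 0 0 0 0;16 -24 0 0 0 0;16 -24 0 0 0 0;16 -24 0 0 0 0;16 -24 0 0 0 0;16 -24 0 0 0 0;16 -24 0 0 0 0;16 -24 0 0 0 0;16 -24 0 0 0 0;16 -24 0 0 0 0;16 -24 0 0 0 0",
  jaw=0.2,
  squeeze=25,
)

```text
time_s: 1.1
eef_pos: [0.2847, -0.2617, 0.1882]
orientation: [[0.953, 0.302, -0.0], [0.302, -0.953, 0.0], [-0.0, -0.0, -1.0]]
contact_force: [0.4, -0.1, -0.2]
finger_gap: 0.0699
gripper_force: 0.0
```

Request:
jog_arm(
  series="16 -24 0 0 0 0;16 -24 0 0 0 0;16 -24 0 0 0 0;16 -24 0 0 0 0;16 -24 0 0 0 0;16 -24 0 0 0 0;16 -24 0 0 0 0;16 -24 0 0 0 0;16 -24 0 0 0 0;16 -24 0 0 0 0;16 -24 0 0 0 0;16 -24 0 0 0 0",
)

```text
time_s: 2.1
eef_pos: [0.3807, 0.0708, 0.1884]
orientation: [[0.953, 0.302, 0.0], [0.302, -0.953, -0.0], [-0.0, 0.0, -1.0]]
contact_force: [0.5, -0.0, -0.2]
finger_gap: 0.0693
gripper_force: 0.0
```

Request:
jog_arm(
  series="16 -24 0 0 0 0;16 -24 0 0 0 0;16 -24 0 0 0 0;16 -24 0 0 0 0;16 -24 0 0 0 0;16 -24 0 0 0 0;16 -24 0 0 0 0;16 -24 0 0 0 0;16 -24 0 0 0 0;0 0 0 0 0 0",
)

```text
time_s: 2.93
eef_pos: [0.4531, 0.3225, 0.1878]
orientation: [[0.952, 0.305, -0.001], [0.305, -0.952, 0.002], [-0.0, -0.002, -1.0]]
contact_force: [-0.6, -1.4, 0.2]
finger_gap: 0.0695
gripper_force: 0.0
```

```bash
python3 - <<'E'
from h import *
s=env.read_state(); c=viewer.calibration("wrist"); im=viewer.read_camera("wrist"); cv2.imwrite("pics/w1.png",im)
print(s['eef_pos'],s['joint_pos'].round(3) if hasattr(s['joint_pos'],'round') else s['joint_pos'])
print(np.round(c['camera_matrix'],1).tolist(),np.round(c['extrinsics'],3).tolist(),[k for k in c])
for p in [(.480,.411,.045),(.517,.235,.058)]: print(proj(c,p))
E
```

```text
[0.45309217 0.32246594 0.18778556] [0.476 0.057 1.709 0.002 1.375 1.737]
[[348.1, 0.0, 321.7], [0.0, 348.1, 237.9], [0.0, 0.0, 1.0]] [[0.305, 0.91, 0.281, 0.531], [-0.952, 0.292, 0.09, 0.348], [-0.0, -0.295, 0.955, 0.384], [0.0, 0.0, 0.0, 1.0]] ['camera_matrix', 'extrinsics']
[242.26851416 161.92688586]
[432.00662844 183.29624841]
```

View pics/w1.png

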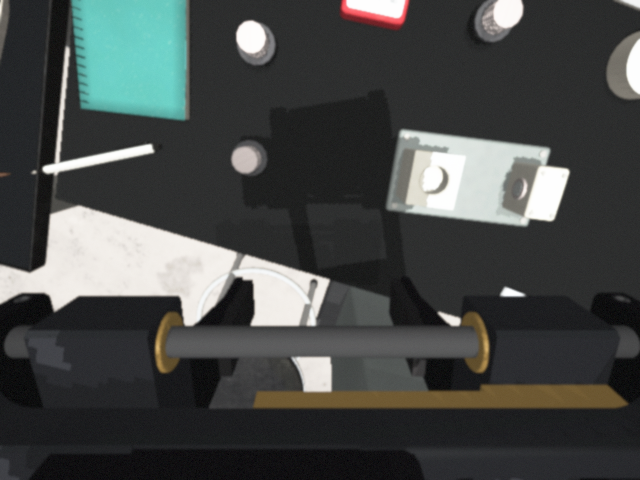

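Wrist view: module A's top is at about (248,156) and the socket at about (432,179), both within about 6 px of prediction. I'll intersect those rays and combine them with the side view.

```bash
python3 - <<'E'
from h import *
im=cv2.imread("pics/w1.png"); s=viewer.calibration("side"); c=viewer.calibration("wrist"); g=cv2.cvtColor(im,cv2.COLOR_BGR2GRAY)
m=np.zeros(g.shape,bool); m[130:185,222:275]=g[130:185,222:275]>125
k,w=corners(m,c,.045); (ct,r)=cv2.minEnclosingCircle(w*1000); print("A wrist",ct,r)
# lamp head in wrist: socket hough
x0,y0=405,155
S=cv2.resize(g[y0:205,x0:460],None,fx=8,fy=8,interpolation=cv2.INTER_CUBIC)
h=cv2.HoughCircles(S,cv2.HOUGH_GRADIENT,1.5,100,param1=60,param2=15,minRadius=70,maxRadius=140)
for q in h[0][:2]:
    u,v=(q[0]+.5)/8-.5+x0,(q[1]+.5)/8-.5+y0; print("sock",u,v,q[2]/8,plane(c,u,v,.058).round(4))
o=np.zeros(g.shape,bool); o[125:235,380:560]=g[125:235,380:560]>90
k,w=corners(o,c,.01); print(np.round(cv2.minAreaRect(w*1000)[0],1))
si=cv2.imread("pics/side0.png"); sg=cv2.cvtColor(si,cv2.COLOR_BGR2GRAY)
for p in [(.480,.411,.045),(.517,.235,.058),(.4624,-.1109,.061),(.4624,-.1109,.025)]: print("side",proj(s,p).round(1))
cr=np.vstack([cv2.resize(si[315:365,345:405],(600,500),interpolation=cv2.INTER_CUBIC)[:,:400],])
a=cv2.resize(si[320:370,350:400],(400,400),interpolation=cv2.INTER_CUBIC); b=cv2.resize(si[255:305,320:370],(400,400),interpolation=cv2.INTER_CUBIC); d=cv2.resize(si[195:235,340:380],(320,400)[::-1] if 0 else (400,400),interpolation=cv2.INTER_CUBIC)
cv2.imwrite("pics/s1.png",cv2.resize(np.hstack([a,b,d]),(798,266)))
E
```

```text
A wrist (482.79693603515625, 405.9782409667969) 13.774412155151367
sock 433.15625 178.28125 14.84375 [0.5209 0.2334 0.058 ]
sock 428.46875 163.09375 15.5375 [0.5324 0.243  0.058 ]
[531.8 169.5]
side [373.6 331. ]
side [345.3 268.4]
side [363.8 204.7]
side [363.2 218.2]
```

View pics/s1.png

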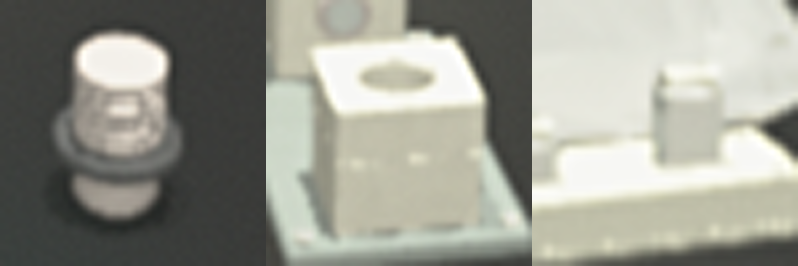

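Side crops (module top at 372.7,331.6; socket 344.6,269.3; tall cuvette top 363.3,205.2) agree with the top-view estimates to about 1 px. Move above A and check from near.

Request:
jog_arm(
  series="9 -12.5 12 0 0 0;9 -12.5 15 0 0 0;9 -12.5 15 0 0 0;9 -12.5 15 0 0 0;9 -12.5 15 0 0 0;8.4 -12.3 15 0 0 0;0 0 0 0 0 0;0 0 0 0 0 0",
)

```text
time_s: 3.65
eef_pos: [0.4802, 0.4046, 0.1003]
orientation: [[0.953, 0.302, -0.003], [0.302, -0.953, -0.002], [-0.003, 0.001, -1.0]]
contact_force: [-0.4, -0.2, -0.3]
finger_gap: 0.0693
gripper_force: 0.0
```

```bash
python3 - <<'E'
from h import *
s=env.read_state(); c=viewer.calibration("wrist"); im=viewer.read_camera("wrist"); cv2.imwrite("pics/w2.png",im)
print(s['eef_pos']); g=cv2.cvtColor(im,cv2.COLOR_BGR2GRAY)
print(proj(c,s['eef_pos']),proj(c,(.480,.411,.045)))
cv2.imwrite("pics/w2c.png",cv2.resize(im[150:400,170:490],None,fx=2,fy=2))
E
```

```text
[0.48017131 0.40464601 0.10032828]
[322.17934249 270.66544923] [313.8104278  240.18677422]
```

View pics/w2c.png

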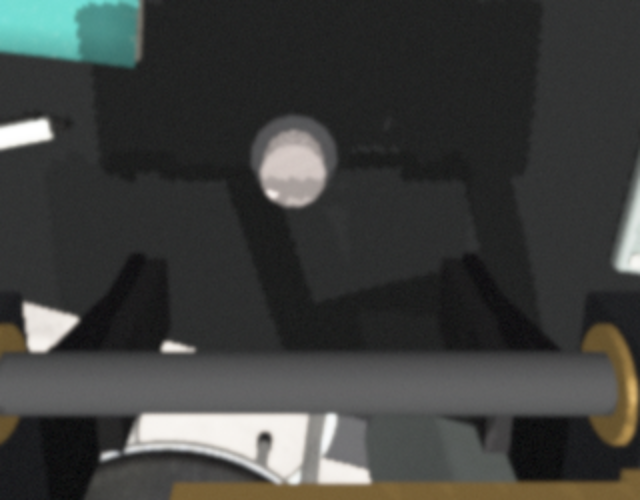

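Near view: module top disc at (317,237.5), within about 3 px of prediction. The fused estimate is (481.5,410). Descend and grip.

Request:
jog_arm(
  series="3 -5 10 0 0 0;0 0 13 0 0 0;0 0 13 0 0 0;0 0 13 0 0 0;0 0 13 0 0 0;0 0 8 0 0 0;0 0 5 0 0 0;0 0 0 0 0 0;0 0 0 0 0 0",
)

```text
time_s: 4.45
eef_pos: [0.4826, 0.4118, 0.0264]
orientation: [[0.953, 0.302, -0.0], [0.302, -0.953, -0.0], [-0.0, 0.0, -1.0]]
contact_force: [0.4, -0.5, 0.0]
finger_gap: 0.0696
gripper_force: 0.0
```

Request:
jog_arm(
  series="0 0 0 0 0 0;0 0 0 0 0 0;0 0 0 0 0 0;0 0 0 0 0 0;0 0 0 0 0 0;0 0 0 0 0 0",
  jaw=1,
  squeeze=25,
)

```text
time_s: 4.95
eef_pos: [0.4827, 0.4119, 0.0269]
orientation: [[0.953, 0.302, 0.0], [0.302, -0.953, 0.0], [0.0, -0.0, -1.0]]
contact_force: [-0.4, -0.4, 0.4]
finger_gap: 0.0375
gripper_force: 0.0
```

Request:
jog_arm(
  series="0 0 0 0 0 0;0 0 0 0 0 0;0 0 0 0 0 0;0 0 0 0 0 0",
)

```text
time_s: 5.28
eef_pos: [0.4826, 0.4118, 0.0266]
orientation: [[0.953, 0.302, -0.0], [0.302, -0.953, -0.0], [-0.0, -0.0, -1.0]]
contact_force: [-0.1, -0.7, 0.9]
finger_gap: 0.0111
gripper_force: 0.0
```

Request:
jog_arm(
  series="0 0 -6 0 0 0;0 0 -12 0 0 0;0 0 -16 0 0 0;0 0 -16 0 0 0;0 0 -16 0 0 0;0 0 -12 0 0 0;0 0 -6 0 0 0;0 0 0 0 0 0;0 0 0 0 0 0;0 0 0 0 0 0",
)

```text
time_s: 6.12
eef_pos: [0.4819, 0.4113, 0.1096]
orientation: [[0.953, 0.302, -0.001], [0.302, -0.953, -0.001], [-0.002, 0.0, -1.0]]
contact_force: [-1.2, -0.7, -0.2]
finger_gap: 0.0002
gripper_force: 0.0
```

```bash
python3 - <<'E'
from h import *
s=env.read_state(); c=viewer.calibration("wrist"); im=viewer.read_camera("wrist")
print(s['time_s'],s['eef_pos'],s['finger_gap'],s['gripper_force'])
cs=viewer.calibration("side"); si=viewer.read_camera("side")
u,v=proj(cs,s['eef_pos']).astype(int); print(u,v)
a=cv2.resize(im[150:400,170:490],(512,400)); b=cv2.resize(si[v-40:v+40,u-28:u+28],(280,400),interpolation=cv2.INTER_CUBIC)
cv2.imwrite("pics/w3.png",np.hstack([a,b]))
E
```

```text
6.1167 [0.48193284 0.41134616 0.10957593] 0.00020825505349175128 0.0
374 292
```

View pics/w3.png

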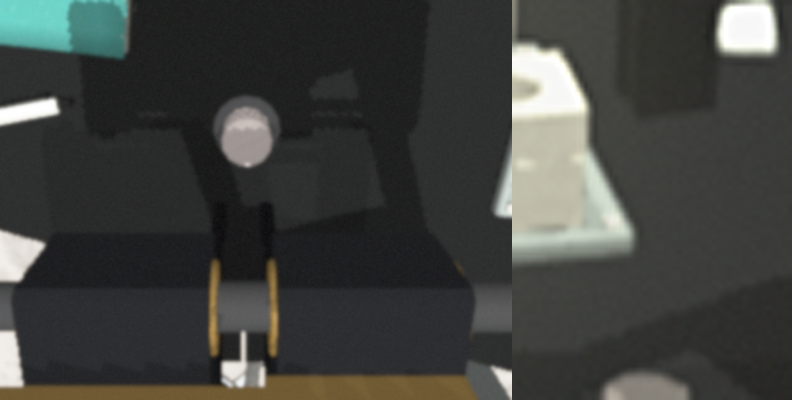

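The fingers closed on nothing (gap 0, no contact force) and the module, at wrist pixel (324,236), has not moved. In the side view the finger tips appear higher than the reported TCP. I'll measure the true tip by differencing the side image against the starting one.

```bash
python3 - <<'E'
from h import *
s=env.read_state(); cs=viewer.calibration("side"); c=viewer.calibration("wrist"); ct=viewer.calibration("top")
si=viewer.read_camera("side").astype(int); s0=cv2.imread("pics/side0.png").astype(int); cv2.imwrite("pics/side1.png",si)
g=si.sum(2)//3; g0=s0.sum(2)//3
print("cols 360..394 step2"); 
for r in range(240,312,3): print(r,' '.join('%3d'%x for x in g[r,356:400:3]),'|',' '.join('%3d'%x for x in g0[r,356:400:6]))
print("tcp proj",proj(cs,s['eef_pos']),s['eef_pos'])
# module A moved?
def disc(g,x0,x1,y0,y1,t):
    m=np.zeros(g.shape,bool);m[y0:y1,x0:x1]=g[y0:y1,x0:x1]>t; ys,xs=np.nonzero(m); return xs.mean().round(2),ys.mean().round(2),m.sum()
print(disc(g0,355,392,320,350,150),disc(g,355,392,320,350,110))
print("A from wrist",plane(c,324.4,235.6,.045),"shut tip px 323,278 ray at z",[(z,plane(c,323,278,z).round(3).tolist()) for z in (.10,.12,.14)])
E
```

```text
cols 360..394 step2
240  70  68  67  66  48  51  45  46  46  52  79  46  40  41  37 |  73  71  69  67  64  63  61  60
243  69  69  68  67  50  51  46  43  44  88  90  50  42  41  39 |  74  71  70  67  64  73  54  58
246  69  68  66  66  49  51  45  45  44  56  55  41  38  39  39 |  73  71  68  66  63 253 250  51
249  71  70  68  69  49  51  46  71  45  45  43  42  40  38  39 |  72  71  69  65  64 250 246  52
252  70  69  67  66  52  53  49  47  47  46  40 112 162 199  68 |  73  71  68  67  63 252 247  73
255  70  69  67  67  53  52  49  48  46  44  46 254 248 248 153 |  71  70  69  66  63 255 247 152
258  70  69  68  66  51  51  49  46  46  44  70 250 247 248 205 |  71  71  69  67  65 255 247 202
261  70  69  68  66  51  50  49  48  47  44  61 234 239 236 175 |  72  70  67  65  65 202 238 173
264 204  66  68  67  51  50  49  45  48  46  46  55  54  53  56 | 202  70  68  66  65  60  54  57
267 251  66  68  66  51  50  48  47  45  45  47  60  59  58  59 | 251  69  67  65  63  62  61  58
270 246 214  64  66  52  49  49  46  46  45  47  61  60  58  59 | 246  67  67  64  64  60  61  59
27
[... 1038 characters left out ...]
 58 | 105  92  72  62  61  60  58  58
306  65  63  63  63  60  61  61  59  60  60  59  59  59  58  58 |  65  64  65  63  62  60  58  59
309  63  63  63  62  62  62  60  61  59  60  60  59  51  46  45 |  64  64  63  62  60  59  59  59
tcp proj [374.41713842 292.66029224] [0.48180027 0.41125588 0.10923886]
(np.float64(372.94), np.float64(336.37), np.int64(285)) (np.float64(371.99), np.float64(337.76), np.int64(344))
A from wrist [0.48500252 0.41020289 0.045     ] shut tip px 323,278 ray at z [(0.1, [0.473, 0.408, 0.1]), (0.12, [0.482, 0.411, 0.12]), (0.14, [0.49, 0.414, 0.14])][ WARN:0@1.568] global loadsave.cpp:1063 imwrite_ Unsupported depth image for selected encoder is fallbacked to CV_8U.
```

```bash
python3 - <<'E'
from h import *
cs=viewer.calibration("side"); 
for y in (.411,.418,.425):
  print(y,[(z,proj(cs,(.479,y,z)).round(1).tolist()) for z in (.12,.13,.135,.14)])
E
```

```text
0.411 [(0.12, [376.8, 285.9]), (0.13, [377.1, 279.5]), (0.135, [377.3, 276.4]), (0.14, [377.5, 273.1])]
0.418 [(0.12, [377.2, 288.3]), (0.13, [377.6, 282.0]), (0.135, [377.7, 278.7]), (0.14, [377.9, 275.5])]
0.425 [(0.12, [377.7, 290.8]), (0.13, [378.0, 284.4]), (0.135, [378.2, 281.2]), (0.14, [378.4, 277.9])]
```

The evidence agrees: side tip row 275 rather than 293, the apparent finger spacing in the wrist view, and the missed grasp with the tip reported at 27 mm. The real tips sit about 28–30 mm behind the reported TCP. I'll retry lower with the jaws open wide enough to clear the flange, watching gap and force.

Request:
jog_arm(
  series="0 0 0 0 0 0;0 0 0 0 0 0;0 0 0 0 0 0;0 0 0 0 0 0;0 0 0 0 0 0;0 0 10 0 0 0;0 0 10 0 0 0;0 0 10 0 0 0;0 0 10 0 0 0;0 0 10 0 0 0;0 0 10 0 0 0;0 0 5 0 0 0",
  jaw=0.3,
)

```text
time_s: 7.27
eef_pos: [0.4815, 0.4111, 0.0432]
orientation: [[0.953, 0.302, -0.002], [0.302, -0.953, -0.002], [-0.003, 0.001, -1.0]]
contact_force: [0.0, -1.1, -0.5]
finger_gap: 0.0605
gripper_force: 0.0
```

Request:
jog_arm(
  series="0 0 8 0 0 0;0 0 8 0 0 0;0 0 8 0 0 0;0 0 8 0 0 0;0 0 6 0 0 0;0 0 5 0 0 0;0 0 3 0 0 0;0 0 0 0 0 0;0 0 0 0 0 0",
)

```text
time_s: 8.02
eef_pos: [0.4826, 0.4118, -0.0003]
orientation: [[0.953, 0.302, 0.0], [0.302, -0.953, 0.0], [0.0, -0.0, -1.0]]
contact_force: [0.6, -0.1, -0.9]
finger_gap: 0.0608
gripper_force: 0.0
```

Request:
jog_arm(
  series="0 0 3 0 0 0;0 0 0 0 0 0;0 0 0 0 0 0;0 0 0 0 0 0;0 0 0 0 0 0;0 0 0 0 0 0;0 0 0 0 0 0;0 0 0 0 0 0;0 0 0 0 0 0;0 0 0 0 0 0",
  jaw=1,
  squeeze=20,
)

```text
time_s: 8.85
eef_pos: [0.4826, 0.4118, -0.0033]
orientation: [[0.953, 0.302, 0.0], [0.302, -0.953, 0.0], [0.0, -0.0, -1.0]]
contact_force: [0.1, 0.3, -0.1]
finger_gap: 0.0243
gripper_force: 19.9
```

```bash
python3 - <<'E'
from h import *
s=env.read_state(); print(s['time_s'],s['eef_pos'],s['finger_gap'],s['gripper_force'],s['contact_force'])
si=viewer.read_camera("side"); cv2.imwrite("pics/side2.png",si)
w=viewer.read_camera("wrist"); cv2.imwrite("pics/w4.png",w)
a=cv2.resize(w[200:360,240:400],(400,400)); b=cv2.resize(si[310:374,342:406],(400,400),interpolation=cv2.INTER_CUBIC)
cv2.imwrite("pics/g1.png",np.hstack([a,b]))
E
```

```text
8.85 [ 0.48264098  0.41181694 -0.00326506] 0.02430920526053929 19.879271686077118 [ 0.09099817  0.25095118 -0.10338632]
```

Gripped: gap 24.3 mm on the 25 mm heat sink, 20 N. With the nose on the bench the reported z is -3.3 mm, so fully home in the socket means about +38.7 mm. Lift, then measure the held module in the wrist view.

Request:
jog_arm(
  series="0 0 -5 0 0 0;0 0 -10 0 0 0;0 0 -14 0 0 0;0 0 -14 0 0 0;0 0 -14 0 0 0;0 0 -14 0 0 0;0 0 -12 0 0 0;0 0 -7 0 0 0;0 0 0 0 0 0;0 0 0 0 0 0",
)

```text
time_s: 9.78
eef_pos: [0.4828, 0.4119, 0.0872]
orientation: [[0.953, 0.302, 0.001], [0.302, -0.953, 0.001], [0.001, -0.0, -1.0]]
contact_force: [-0.7, 0.4, -1.1]
finger_gap: 0.0244
gripper_force: 19.9
```

```bash
python3 - <<'E'
from h import *
s=env.read_state(); print(s['time_s'],s['eef_pos'],s['finger_gap'],s['gripper_force'],s['contact_force'])
c=viewer.calibration("wrist"); w=viewer.read_camera("wrist"); cv2.imwrite("pics/w5.png",w)
si=viewer.read_camera("side"); cv2.imwrite("pics/side3.png",si)
cs=viewer.calibration("side")
p=s['eef_pos'].copy(); p[2]+=.0033; up=lambda h: p+[0,0,h]
print("wrist proj of origin/flange/top",[proj(c,up(h)).round(1).tolist() for h in (0,.016,.021,.045)])
print("side",[proj(cs,up(h)).round(1).tolist() for h in (0,.016,.021,.045)])
u,v=proj(cs,up(.016)).astype(int)
a=cv2.resize(w[200:340,250:390],(400,400)); b=cv2.resize(si[v-32:v+32,u-32:u+32],(400,400),interpolation=cv2.INTER_CUBIC); print(u,v)
cv2.imwrite("pics/g2.png",np.hstack([a,b]))
E
```

```text
9.7833 [0.48278935 0.41193306 0.08718883] 0.02435466268940054 19.87210124731064 [-0.71175035  0.35846352 -1.08425047]
wrist proj of origin/flange/top [[322.1, 272.8], [322.2, 284.0], [322.2, 287.9], [322.4, 309.7]]
side [[373.1, 304.4], [373.7, 294.6], [373.8, 291.5], [374.6, 276.3]]
373 294
```

View pics/g2.png

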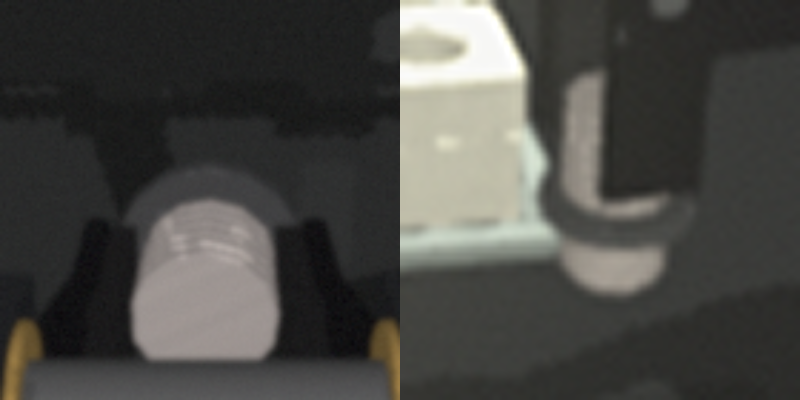

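The module hangs upright, its flange clear of the finger tips. In the wrist crop its top is at (321.8,310.3), on the TCP axis (prediction 322.4,309.7). In the side crop it is about 3 mm towards -x of the reported TCP, the same shift by which wrist measurements differ from the top camera. So in the reported frame the socket is at about (520.6,233.5). Go there.

Request:
jog_arm(
  series="-1 10 0 0 0 0;-1.5 18 0 0 0 0;-2 20 0 0 0 0;-2 20 0 0 0 0;-2 20 0 0 0 0;-2 20 0 0 0 0;-2 20 0 0 0 0;-2 20 0 0 0 0;-2 18 0 0 0 0;-1.4 15.4 0 0 0 0;0 0 0 0 0 0;0 0 0 0 0 0",
)

```text
time_s: 10.88
eef_pos: [0.52, 0.2323, 0.0859]
orientation: [[0.954, 0.3, -0.001], [0.3, -0.954, -0.0], [-0.001, -0.0, -1.0]]
contact_force: [-0.7, 0.1, -0.6]
finger_gap: 0.0248
gripper_force: 19.9
```

```bash
python3 - <<'E'
from h import *
s=env.read_state(); print(s['time_s'],s['eef_pos'],s['contact_force'])
c=viewer.calibration("wrist"); w=viewer.read_camera("wrist"); cv2.imwrite("pics/w6.png",w)
si=viewer.read_camera("side"); cv2.imwrite("pics/side4.png",si)
cs=viewer.calibration("side")
g=cv2.cvtColor(w,cv2.COLOR_BGR2GRAY); m=g>200; m[:, :200]=0; m[290:]=0
# lamp head top corners / head outline
k,_=cv2.findContours(m.astype(np.uint8)*255,cv2.RETR_EXTERNAL,cv2.CHAIN_APPROX_NONE)
for q in sorted(k,key=cv2.contourArea)[-3:]: print(cv2.contourArea(q),cv2.boundingRect(q))
print("proj sock",proj(c,(.5206,.2335,.058)))
print(proj(cs,(.517,.235,.058)), proj(cs,s['eef_pos']+[-.0036,.0015,.0033+.0185]))
sg=cv2.cvtColor(si,cv2.COLOR_BGR2GRAY)
for r in range(218,276,2): print(r,' '.join('%3d'%x for x in sg[r,318:376:2]))
E
```

```text
10.8833 [0.51997546 0.23230055 0.08593934] [-0.7022671   0.13631628 -0.55220216]
1850.0 (200, 0, 76, 33)
2047.5 (448, 235, 54, 55)
3735.0 (581, 38, 59, 99)
proj sock [320.64462421 253.56398092]
[345.34636514 268.35103021] [346.29782064 242.83313168]
218 169 160 163 149 129 154 172 188 166  91  63  65  60  55  56  54  54  54  48 126 189 189 195 197 196 225 248 247 248
220  72  79 237 234 248 251 250 251 186 113  62  68  62  54  55  54  53  51  46 189 251 234 236 244 248 247 247 248 249
222  75  83 194 251 248 247 247 247 210 114  61  66  64  55  56  54  53  52  45 200 252 250 248 247 245 241 233 223 215
224  76  86 149 212 251 248 247 248 253 160  60  67  62  55  55  54  54  51  49 151 214 201 195 194 191 189 189 190 190
226  76  84 152 152 219 234 230 242 243 125  59  71  71  55  56  55  52  52  49 159 193 190 190 190 192 191 191 191 190
228  77  84 153 156 157 193 195 191 185  84  76 128 112  54  54  54  53  51  51 183 192 191 191 190 192 193 195 194 209
230  76  74 115 169 158 191 193 191 186  83  90 144 113  52  53  55  55  52  51 187 204 208 200 189 194 194 196 168 153
232  76  7
[... 1929 characters left out ...]
 194 194 199 198 178 168 169 165 164 163 160 155 225 248 249 182  58  66  64  64  64  63  63  62  62
266 158 134 181 196 195 183 197 202 193 157 170 181 189 195 188 175 184 247 246 250  92  62  65  63  64  63  64  63  62
268 201 132 180 194 195 178 183 201 200 174 170 185 193 196 190 182 167 182 246 248 192  57  66  63  66  64  63  63  62
270 166 133 138 143 127 132 158 199 201 190 172 186 193 196 192 181 162 146 200 248 249  82  63  64  63  64  63  62  65
272 132 135 136 135 135 140 151 192 199 199 195 193 194 182 178 169 156 153 155 165 166 111  60  64  62  63  62  63  62
274 135 133 134 137 134 140 149 167 198 197 197 196 197 184 170 170 172 173 177 181 183 174  61  58  61  60  61  61  56
```

```bash
python3 - <<'E'
from h import *
cs=viewer.calibration("side"); s=env.read_state(); z=s['eef_pos'][2]+.0033
for y in (.230,.233,.236,.239): print(y,"flange low edge",proj(cs,(.5165,y+.018,z+.016)).round(1),"nose low",proj(cs,(.5165,y+.0105,z)).round(1))
print("socket centre/near/far",[proj(cs,(.517,.235+d,.058)).round(1).tolist() for d in (0,.0135,-.0135)])
g=cv2.cvtColor(cv2.imread("pics/side4.png"),cv2.COLOR_BGR2GRAY)
print(g[240:276,343],g[240:276,345],g[240:276,347])
g0=cv2.cvtColor(cv2.imread("pics/side0.png"),cv2.COLOR_BGR2GRAY)
print("hole rows",g0[258:280,344],"hole cols r268",g0[268,330:360],"r270",g0[270,330:360])
E
```

```text
0.23 flange low edge [346.4 247.3] nose low [346.1 253.8]
0.233 flange low edge [346.5 248. ] nose low [346.1 254.5]
0.236 flange low edge [346.5 248.7] nose low [346.2 255.2]
0.239 flange low edge [346.6 249.4] nose low [346.2 256. ]
socket centre/near/far [[345.3, 268.4], [345.5, 271.8], [345.2, 265.0]]
[ 60  79 127 140 116  84  77  90 123 151 162 161 160 161 171 186 193 194
 192 194 193 194 192 172 163 180 194 195 195 196 195 193 188 187 192 192] [ 52  75 123 149 121  83  77  87 116 152 164 163 161 157 157 170 180 182
 181 178 179 191 191 171 162 177 191 195 195 196 196 193 180 166 178 189] [ 58  89 129 148 119  82  77  87 115 148 162 160 161 157 127  88  71  68
  64  60 117 208 214 176 158 170 183 187 186 186 187 186 176 162 168 183]
hole rows [193 193 190 188 215 248 249 244 224 205 193 192 191 200 231 247 248 231
 195 186 187 188] hole cols r268 [248 250 248 247 247 247 247 238 212 194 190 190 193 194 193 192 191 190
 190 201 212 229 247 248 247 247 249 255 219 103] r270 [194 248 249 247 247 247 247 233 201 186 187 186 189 189 191 191 188 182
 177 173 182 220 246 248 247 247 247 249 255 218]
```

Side view: nose centre column is about 344.5 referred to mouth height, against 344.2 for the hole, so x is right. Trim about 1–2 mm in y, then descend with force checks.

Request:
jog_arm(
  series="1 -1.5 6 0 0 0;0 0 8 0 0 0;0 0 8 0 0 0;0 0 6 0 0 0;0 0 2 0 0 0;0 0 2 0 0 0;0 0 2 0 0 0;0 0 0 0 0 0;0 0 0 0 0 0",
)

```text
time_s: 11.73
eef_pos: [0.521, 0.2352, 0.0528]
orientation: [[0.953, 0.302, 0.0], [0.302, -0.953, 0.0], [0.0, 0.0, -1.0]]
contact_force: [-0.1, -0.1, 0.5]
finger_gap: 0.0244
gripper_force: 19.9
```

Request:
jog_arm(
  series="0 0 1.5 0 0 0;0 0 1.5 0 0 0;0 0 1.5 0 0 0;0 0 1.5 0 0 0;0 0 0 0 0 0;0 0 0 0 0 0",
)

```text
time_s: 12.23
eef_pos: [0.5207, 0.2351, 0.0465]
orientation: [[0.953, 0.302, -0.0], [0.302, -0.953, -0.0], [-0.0, 0.0, -1.0]]
contact_force: [0.6, 0.7, -0.9]
finger_gap: 0.0243
gripper_force: 19.9
```

Request:
jog_arm(
  series="0 0 1.5 0 0 0;0 0 1.5 0 0 0;0 0 1.5 0 0 0;0 0 1.5 0 0 0;0 0 1 0 0 0;0 0 0.8 0 0 0;0 0 0 0 0 0;0 0 0 0 0 0",
)

```text
time_s: 12.9
eef_pos: [0.5209, 0.2352, 0.0391]
orientation: [[0.953, 0.302, 0.0], [0.302, -0.953, 0.0], [0.0, 0.0, -1.0]]
contact_force: [-0.5, -0.7, 1.5]
finger_gap: 0.0245
gripper_force: 19.9
```

Request:
jog_arm(
  series="0 0 0.6 0 0 0;0 0 0.6 0 0 0;0 0 0.6 0 0 0;0 0 0 0 0 0;0 0 0 0 0 0;0 0 0 0 0 0",
)

```text
time_s: 13.4
eef_pos: [0.5215, 0.2351, 0.0386]
orientation: [[0.953, 0.302, 0.001], [0.302, -0.953, -0.0], [0.001, 0.001, -1.0]]
contact_force: [-3.1, -3.1, 9.1]
finger_gap: 0.0242
gripper_force: 19.9
```

Flange seated: upward force rose to 9 N at z = 38.6, as predicted. Release and rise.

Request:
jog_arm(
  series="0 0 -1 0 0 0;0 0 0 0 0 0;0 0 0 0 0 0;0 0 0 0 0 0;0 0 0 0 0 0;0 0 0 0 0 0",
  jaw=0.4,
)

```text
time_s: 13.9
eef_pos: [0.5206, 0.2352, 0.0377]
orientation: [[0.953, 0.302, -0.0], [0.302, -0.953, -0.0], [-0.0, -0.0, -1.0]]
contact_force: [0.2, 0.3, -0.1]
finger_gap: 0.0505
gripper_force: 0.0
```

Request:
jog_arm(
  series="0 0 -5 0 0 0;0 0 -8 0 0 0;0 0 -12 0 0 0;0 0 -16 0 0 0;0 0 -16 0 0 0;0 0 -16 0 0 0;0 0 -12 0 0 0;0 0 -10 0 0 0;0 0 0 0 0 0;0 0 0 0 0 0",
)

```text
time_s: 14.73
eef_pos: [0.5212, 0.2353, 0.1338]
orientation: [[0.953, 0.302, 0.001], [0.302, -0.953, 0.0], [0.001, 0.0, -1.0]]
contact_force: [0.1, 0.4, -0.2]
finger_gap: 0.0522
gripper_force: 0.0
```

```bash
python3 - <<'E'
from h import *
s=env.read_state(); print(s['time_s'],s['eef_pos'],s['contact_force'],s['finger_gap'],s['joint_pos'])
c=viewer.calibration("wrist"); w=viewer.read_camera("wrist"); cv2.imwrite("pics/w7.png",w)
si=viewer.read_camera("side"); cv2.imwrite("pics/side5.png",si)
cs=viewer.calibration("side"); g=cv2.cvtColor(si,cv2.COLOR_BGR2GRAY)
print("pred top,flange top,mouth near", [proj(cs,p).round(1).tolist() for p in ((.517,.235,.087),(.517,.235+.018,.063),(.517,.235+.018,.058))])
print(g[240:285,345])
for r in (256,260,264,266,268,270,272): print(r,g[r,326:366:2])
E
```

```text
14.7333 [0.52122534 0.23530641 0.13380099] [ 0.12853404  0.413134   -0.23803914] 0.05215146467706398 [2.86167646e-01 1.38167495e-01 1.72574330e+00 1.88570026e-05
 1.27619027e+00 1.55016406e+00]
pred top,flange top,mouth near [[345.7, 253.8], [345.7, 270.4], [345.6, 272.9]]
[ 72  69  69  98 147 196 238 253 234 197 187 178 157 140 135 134 141 156
 151 153 153 160 158 164 161 159 153 150 140 112  88  79  96 152 185 190
 190 189 188 189 188 190 191 190 189]
256 [194 189 164 174 181 176 151 169 167 149 142 160 136  76  69  69  69  68
  68  68]
260 [194 195 172 168 176 170 151 145 156 153 152 146 134  64  63  68  68  68
  67  67]
264 [193 194 199 200 196 147 139 158 149 161 152 148 145 227 255 212  58  67
  67  67]
266 [196 184 198 203 165  83 133 152 150 154 148 150 131 119 250 254  92  65
  67  68]
268 [194 178 183 203 146  82  93 119 140 143 133 121  88  97 232 248 190  58
  65  67]
270 [128 133 158 201 189  97  81  82  87  89  86  86  73 100 243 245 249  92
  63  66]
272 [133 141 151 194 202 185 153 121 103  96 117 137 112 195 248 244 248 184
  59  64]
```

The module is home: its flange band is at rows 269–272.7, with rows 270–273 predicted for flush. That puts the socket at (520.9,235.2) in the reported frame. Now to the tall cuvette at about (466,-111.5) reported, opening the jaws.

Request:
jog_arm(
  series="-6 12 0 0 0 0;-11 22 0 0 0 0;-13 26 0 0 0 0;-13 26 0 0 0 0;-13 26 0 0 0 0;-13 26 0 0 0 0;-13 26 0 0 0 0;-13 26 0 0 0 0;-13 26 0 0 0 0;-13 26 0 0 0 0;-13 26 0 0 0 0;-11 22 0 0 0 0",
  jaw=0.25,
)

```text
time_s: 15.83
eef_pos: [0.4685, -0.0872, 0.1321]
orientation: [[0.954, 0.301, -0.002], [0.301, -0.954, -0.0], [-0.002, -0.001, -1.0]]
contact_force: [0.2, 0.3, 0.9]
finger_gap: 0.0652
gripper_force: 0.0
```

Request:
jog_arm(
  series="-8 16 0 0 0 -0.023;-4 8 0 0 0 0;0 0 0 0 0 0;0 0 0 0 0 0;0 0 0 0 0 0",
)

```text
time_s: 16.25
eef_pos: [0.4659, -0.1108, 0.1326]
orientation: [[0.946, 0.324, -0.001], [0.324, -0.946, 0.001], [-0.0, -0.001, -1.0]]
contact_force: [-0.1, 1.3, -0.4]
finger_gap: 0.0654
gripper_force: 0.0
```

```bash
python3 - <<'E'
from h import *
s=env.read_state(); print(s['time_s'],s['eef_pos'],s['orientation'].round(3).tolist(),s['joint_pos'].round(2))
c=viewer.calibration("wrist"); w=viewer.read_camera("wrist"); cv2.imwrite("pics/w8.png",w)
R=np.array([[np.cos(.33),-np.sin(.33)],[np.sin(.33),np.cos(.33)]])
o=np.array([.4936,-.1002])+[.0038,-.0003]
P=lambda x,y,z:proj(c,[*(o+R@[x,y]),z]).round(1).tolist()
print("rack corners",[P(x,y,.025) for x,y in((-.07,-.025),(-.07,.025),(.07,.025),(.07,-.025))])
print("tall top",P(-.033,0,.061),[P(-.033+x,y,.055) for x,y in((-.012,-.008),(-.012,.008),(.012,.008),(.012,-.008))],"short top",P(.033,0,.047))
u,v=map(int,P(0,0,.025)); u=min(max(u,160),480); v=min(max(v,120),360); print(u,v)
cv2.imwrite("pics/g3.png",cv2.resize(w[v-120:v+120,u-160:u+160],(800,600),interpolation=cv2.INTER_CUBIC))
E
```

```text
16.25 [ 0.46591572 -0.11075456  0.1326333 ] [[0.946, 0.324, -0.001], [0.324, -0.946, 0.001], [-0.0, -0.001, -1.0]] [-0.4  -0.09  1.96  0.    1.27  0.84]
rack corners [[349.2, 262.9], [295.7, 262.9], [292.0, 102.5], [353.3, 102.5]]
tall top [322.6, 236.2] [[332.2, 248.0], [312.9, 248.0], [312.7, 219.9], [332.5, 219.9]] short top [322.7, 150.7]
322 188
```

View pics/g3.png

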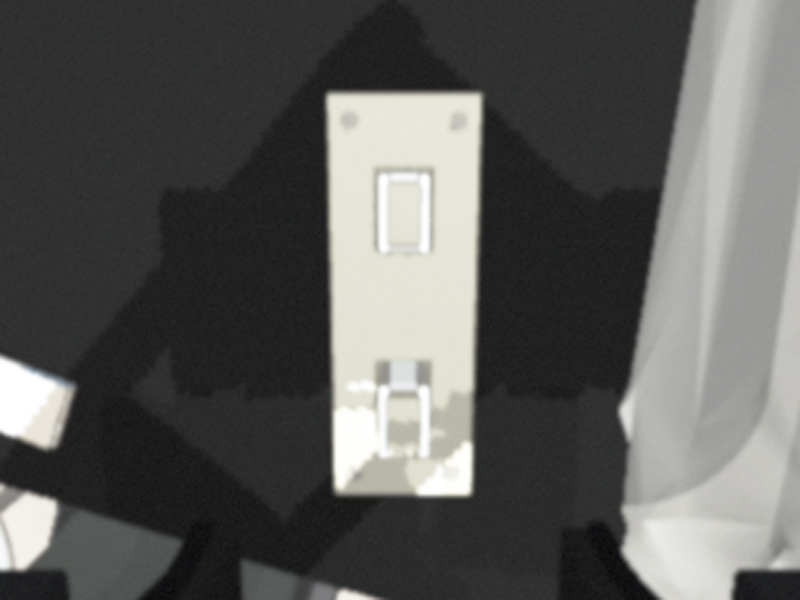

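Rack and tall cuvette appear within 1–3 px of prediction and the yaw matches. Tall cuvette top is at wrist (323.6,237) and the short one's at (323,152); the covered machine is to the right. Trim and descend in stages, watching the force.

Request:
jog_arm(
  series="-1 1 8 0 0 0;0 0 12 0 0 0;0 0 12 0 0 0;0 0 12 0 0 0;0 0 12 0 0 0;0 0 8 0 0 0;0 0 4 0 0 0;0 0 0 0 0 0",
)

```text
time_s: 16.97
eef_pos: [0.4643, -0.1122, 0.0633]
orientation: [[0.946, 0.324, -0.003], [0.324, -0.946, 0.001], [-0.002, -0.002, -1.0]]
contact_force: [-0.6, -0.5, -0.2]
finger_gap: 0.0652
gripper_force: 0.0
```

Request:
jog_arm(
  series="0 0 5 0 0 0;0 0 5 0 0 0;0 0 5 0 0 0;0 0 5 0 0 0;0 0 0 0 0 0;0 0 0 0 0 0",
)

```text
time_s: 17.47
eef_pos: [0.4652, -0.1128, 0.0447]
orientation: [[0.946, 0.324, -0.001], [0.324, -0.946, 0.0], [-0.001, -0.0, -1.0]]
contact_force: [0.1, -0.4, -0.2]
finger_gap: 0.0651
gripper_force: 0.0
```

Request:
jog_arm(
  series="0 0 5 0 0 0;0 0 5 0 0 0;0 0 5 0 0 0;0 0 0 0 0 0;0 0 0 0 0 0",
)

```text
time_s: 17.88
eef_pos: [0.465, -0.1127, 0.0295]
orientation: [[0.946, 0.324, -0.001], [0.324, -0.946, 0.001], [-0.001, -0.001, -1.0]]
contact_force: [0.5, 0.0, 1.2]
finger_gap: 0.0648
gripper_force: 0.0
```

Request:
jog_arm(
  series="0 0 4 0 0 0;0 0 4 0 0 0;0 0 4 0 0 0;0 0 0 0 0 0;0 0 0 0 0 0",
)

```text
time_s: 18.3
eef_pos: [0.4652, -0.1127, 0.0176]
orientation: [[0.946, 0.324, -0.001], [0.324, -0.946, 0.0], [-0.001, -0.001, -1.0]]
contact_force: [0.7, -0.6, -0.3]
finger_gap: 0.0652
gripper_force: 0.0
```

Request:
jog_arm(
  series="0 0 4 0 0 0;0 0 4 0 0 0;0 0 4 0 0 0;0 0 2 0 0 0;0 0 0 0 0 0;0 0 0 0 0 0",
)

```text
time_s: 18.8
eef_pos: [0.4653, -0.1128, 0.0038]
orientation: [[0.946, 0.324, -0.001], [0.324, -0.946, 0.0], [-0.0, -0.0, -1.0]]
contact_force: [-0.7, -0.5, 0.3]
finger_gap: 0.0654
gripper_force: 0.0
```

Request:
jog_arm(
  series="0 0 0 0 0 0;0 0 0 0 0 0;0 0 0 0 0 0;0 0 0 0 0 0;0 0 0 0 0 0;0 0 0 0 0 0;0 0 0 0 0 0;0 0 0 0 0 0;0 0 0 0 0 0;0 0 0 0 0 0;0 0 0 0 0 0;0 0 0 0 0 0",
  jaw=1,
  squeeze=20,
)

```text
time_s: 19.8
eef_pos: [0.4655, -0.1129, 0.004]
orientation: [[0.946, 0.324, -0.0], [0.324, -0.946, 0.0], [-0.0, -0.0, -1.0]]
contact_force: [0.5, -0.3, 0.3]
finger_gap: 0.0158
gripper_force: 20.0
```

Gripped at 15.8 mm (body 16, stopper would be 12), so it's on the broad sides. Lift by 100 mm.

Request:
jog_arm(
  series="0 0 -3 0 0 0;0 0 -5 0 0 0;0 0 -8 0 0 0;0 0 -10 0 0 0;0 0 -12 0 0 0;0 0 -14 0 0 0;0 0 -14 0 0 0;0 0 -14 0 0 0;0 0 -12 0 0 0;0 0 -8 0 0 0;0 0 0 0 0 0;0 0 0 0 0 0",
)

```text
time_s: 20.8
eef_pos: [0.466, -0.1131, 0.1048]
orientation: [[0.946, 0.324, 0.002], [0.324, -0.946, -0.001], [0.001, 0.001, -1.0]]
contact_force: [-0.5, -0.0, -0.0]
finger_gap: 0.0158
gripper_force: 20.0
```

```bash
python3 - <<'E'
from h import *
s=env.read_state(); print(s['time_s'],s['eef_pos'],s['finger_gap'],s['gripper_force'],s['joint_pos'].round(2))
ws=viewer.calibration("wrist"); w=viewer.read_camera("wrist"); cv2.imwrite("pics/w9.png",w)
si=viewer.read_camera("side"); cv2.imwrite("pics/side6.png",si); g=cv2.cvtColor(si,cv2.COLOR_BGR2GRAY)
cs=viewer.calibration("side"); p=s['eef_pos']-[.0037,0,0]; f=p[2]+.001
print("foot, top proj",[proj(cs,(p[0],p[1],z)).round(1).tolist() for z in (f,f+.05,f+.056)])
u,v=proj(cs,(p[0],p[1],f)).astype(int)
for r in range(v-36,v+10,2): print(r,u-20,g[r,u-20:u+22:2])
E
```

```text
20.8 [ 0.46600167 -0.11306666  0.10479396] 0.015752996457651488 19.965147972106934 [-0.4  -0.05  1.98 -0.    1.21  0.84]
foot, top proj [[364.5, 187.1], [365.2, 167.1], [365.3, 164.6]]
151 344 [234 231 230 225 225 224 219 110  59  61  58  57  63  55  55  52  52  51
  49  47  48]
153 344 [239 229 223 222 225 225 219 116  60  60  64  59  55  55  53  48  87  89
  87  87  86]
155 344 [222 220 224 222 225 225 225 115  65  66  58  58  57  55  52 151 187 191
 189 189 189]
157 344 [226 225 225 228 227 226 229 118  64  67  56  58  58  55  93 191 190 190
 190 188 189]
159 344 [232 229 228 229 233 229 231 122  64  66  57  59  56  54 112 194 190 189
 189 189 190]
161 344 [232 233 232 230 233 235 235 125  64  66  58  58  58  54 109 194 189 189
 189 189 189]
163 344 [232 233 233 231 233 236 240 133  64  67  59  59  57  52 121 193 189 189
 189 188 189]
165 344 [233 234 234 233 235 235 239 132  77  87  58  58  57  55 181 191 189 189
 189 188 189]
167 344 [233 233 234 235 235 235 239 128 129 119  56  58  57  54 182 190 189 189
 188 188 189]
169 344 [235 234 235 235 235 236 239 130 180 123  57  59  57
[... 569 characters left out ...]
8 159 153  62  68  67
  64 104 185]
183 344 [224 224 221 223 224 221 217 200 181 198 198 198 195 193 188  68  68  68
  64  68 174]
185 344 [224 220 218 224 223 222 219 210 184 198 198 198 196 205 214 109  66  67
  65  63 139]
187 344 [220 215 219 223 224 222 218 218 179 198 196 199 190 213 217 169  61  66
  66  63 106]
189 344 [215 215 222 224 223 223 219 220 204 213 215 220 206 218 219 198  59  66
  65  65  66]
191 344 [218 218 222 223 224 223 220 218 224 220 219 219 224 222 219 220 112  61
  65  65  64]
193 344 [222 223 223 223 222 222 221 220 224 223 221 217 226 225 222 222 200  66
  66  66  64]
195 344 [223 223 222 224 223 223 222 220 223 226 223 220 226 229 227 222 225 129
  60  65  65]
```

Cuvette is held upright; its foot is at side row ~188 (187 predicted). Translate above the beam point at (532.0,178.2) reported, then turn to yaw 1.762.

Request:
jog_arm(
  series="6 -10 0 0 0 0;12 -19 0 0 0 0;15 -24 0 0 0 0;15 -24 0 0 0 0;15 -24 0 0 0 0;15 -25 0 0 0 0;15 -25 0 0 0 0;15 -25 0 0 0 0;15 -25 0 0 0 0;15 -24 0 0 0 0;12 -19 0 0 0 0;6.8 -10.2 0 0 0 0",
)

```text
time_s: 21.9
eef_pos: [0.5308, 0.1816, 0.1031]
orientation: [[0.945, 0.326, -0.002], [0.326, -0.945, 0.001], [-0.001, -0.001, -1.0]]
contact_force: [-0.2, -0.9, -0.5]
finger_gap: 0.0158
gripper_force: 20.0
```

Request:
jog_arm(
  series="0 0 0 0 0 -0.06;0 0 0 0 0 -0.12;0 0 0 0 0 -0.12;0 0 0 0 0 -0.12;0 0 0 0 0 -0.12;0 0 0 0 0 -0.12;0 0 0 0 0 -0.12;0 0 0 0 0 -0.12;0 0 0 0 0 -0.12;0 0 0 0 0 -0.12;0 0 0 0 0 -0.12;0 0 0 0 0 -0.12",
)

```text
time_s: 22.9
eef_pos: [0.5308, 0.1783, 0.1032]
orientation: [[-0.144, 0.99, -0.002], [0.99, 0.144, -0.0], [-0.0, -0.002, -1.0]]
contact_force: [0.2, 0.6, -1.2]
finger_gap: 0.0157
gripper_force: 20.0
```

Request:
jog_arm(
  series="0 0 0 0 0 -0.05;0 0 0 0 0 0;0 0 0 0 0 0;0 0 0 0 0 0",
)

```text
time_s: 23.23
eef_pos: [0.5312, 0.1783, 0.1036]
orientation: [[-0.186, 0.983, -0.001], [0.983, 0.186, -0.0], [-0.0, -0.001, -1.0]]
contact_force: [0.3, 0.1, 0.0]
finger_gap: 0.016
gripper_force: 20.0
```

```bash
python3 - <<'E'
from h import *
s=env.read_state(); print(s['time_s'],s['eef_pos'])
c=viewer.calibration("wrist"); w=viewer.read_camera("wrist"); cv2.imwrite("pics/w10.png",w)
si=viewer.read_camera("side"); cv2.imwrite("pics/side7.png",si); g=cv2.cvtColor(si,cv2.COLOR_BGR2GRAY)
cs=viewer.calibration("side")
a=.191; R=np.array([[np.cos(a),-np.sin(a)],[np.sin(a),np.cos(a)]]); o=np.array([.5285,.1778]); f=s['eef_pos'][2]+.001
for z in (f,f+.025): print("pred cuv edges +y face (true beam)",[proj(cs,[*(o+R@[x,.012]),z]).round(1).tolist() for x in (-.008,0,.008)])
u,v=proj(cs,[*o,f]).astype(int)
for r in range(v-20,v+8,2): print(r,u-12,g[r,u-12:u+13])
gw=cv2.cvtColor(w,cv2.COLOR_BGR2GRAY)
print("plate edges wrist pred (rep frame)")
ob=o+[.0037,.0003]
for y in (.0,.03,-.03): print(y,[proj(c,[*(ob+R@[x,y]),.01]).round(1).tolist() for x in (-.043,0,.043)],"head",[proj(c,[*(ob+R@[x,-.035]),.058]).round(1).tolist() for x in (-.025,.025)])
for r in range(150,300,15): print(r,gw[r,160:490:6])
E
```

```text
23.2333 [0.53120594 0.1783282  0.10361984]
pred cuv edges +y face (true beam) [[344.5, 234.5], [340.3, 234.8], [336.1, 235.0]]
pred cuv edges +y face (true beam) [[344.8, 221.9], [340.5, 222.2], [336.2, 222.4]]
212 326 [231 235 228 129  60  65  67  70  72 122 192 200 196 189 188 185 182 185
 120  69  61  63 143 235 238]
214 326 [227 230 223 125  58  64  68  69  76 126 191 196 195 193 188 185 188 186
 120  69  61  62 134 227 231]
216 326 [223 226 222 178  99  62  65  70  82 138 196 209 214 210 186 171 181 183
 112  63  56  55 122 213 222]
218 326 [131 149 159 167 157 121  95  91  95 140 190 196 198 195 175 167 175 196
 208 235 248 227 231 252 249]
220 326 [248 252 251 251 252 254 246 200 156 167 192 193 196 192 174 166 176 218
 248 250 248 248 248 247 247]
222 326 [248 247 247 247 247 249 250 209 154 166 193 193 198 193 172 164 174 213
 243 249 248 247 247 247 247]
224 326 [250 248 248 247 247 249 252 222 157 165 195 207 216 211 174 162 172 212
 241 248 247 247 245 243 241]
226 326 [219 241 234 229 231 238 240 194 152 165 192 193 199 194 169 162 172 187
 180 191 196 194 191 190 190]
2
[... 2540 characters left out ...]
 47  47
  45]
255 [ 25  26  24  25  24  26  27  28  27  29  27  25  27  26  31  27  26  24
  28  88 143 145 128 119 116 131 123 123 140 140 144 145 144 139 134  71
  29  32  31  26  30  31  32  32  28  31  33  33  30  32  48  47  46  46
  47]
270 [ 34  31  30  31  33  30  32  31  33  31  30  33  31  28  33  33  45  47
  47  99 222 203 197 142 131 133 206 203 200 135 130 134 144 145 144  59
  42  35  42  35  40  35  42  33  38  46  47  47  48  47  49  44  48  50
  45]
285 [ 43  43  43  47  36  32  33  30  33  32  32  34  31  30  32  32  31  31
  32  50 141 100  18  28  61 133 194 199 187 137  38  27  20 127 145  46
  33  33  33  32  32  31  30  35  32  28  47  47  48  46  47  48  45  45
  47]
```

```bash
python3 - <<'E'
from h import *
g=cv2.cvtColor(cv2.imread("pics/w10.png"),cv2.COLOR_BGR2GRAY)
print("plate rows: left/right edges")
for r in (205,215,225,235,245):
    x=g[r].astype(float); L=[i for i in range(262,282) if x[i]<70<=x[i+1]][:1]; Rr=[i for i in range(364,384) if x[i]>=70>x[i+1]][-1:]
    print(r,L,Rr)
for r in (150,155,160): print(r,"lamp head/module",g[r,262:385:2])
for r in (262,268,274,280,286,292): print(r,g[r,296:350])
c=viewer.calibration("wrist"); s=env.read_state(); p=s['eef_pos']
print("cuv axis",[proj(c,p+[0,0,z]).round(1).tolist() for z in (.001,.051,.057)])
print(np.round(c['extrinsics'],4).tolist())
E
```

```text
plate rows: left/right edges
205 [271] [371]
215 [271] [371]
225 [272] [371]
235 [272] [370]
245 [273] [370]
150 lamp head/module [ 43  43  42  94 182 216 220 226 222 214 214 249 254 255 255 255 255 255
 255 254 237 145 127 124 119 116 111 119 128 133 134 121 123 114 115 124
 127 132 138 185 251 254 255 255 255 255 255 254 247 222 232 231 231 230
 228 203 119  50  49  45  48  48]
155 lamp head/module [ 44  41  42  83 164 199 214 228 229 220 216 246 254 255 255 255 255 254
 245 143 116 112 114 126 189 249 253 253 254 254 254 254 254 253 251 238
 158 100 112 128 135 187 253 255 255 255 255 254 244 228 229 232 230 231
 227 193 109  49  48  47  47  46]
160 lamp head/module [ 29  30  34  57 119 169 182 215 218 196 157 231 254 255 255 255 254 248
 149 117 114 154 242 253 254 253 254 254 254 254 254 254 254 254 254 254
 254 252 223 117 122 132 169 252 255 255 255 254 233 157 152 153 154 160
 158 129  66  33  32  31  32  33]
262 [145 143 141 141 142 142 142 139 139 140 141 141 138 136 137 137 156 186
 202 206 206 206 205 204 205 206 204 205 206 207 208 208 202 187 162 141
 137 135 137 138 14
[... 656 characters left out ...]
7 138 137 136 135 122  90  59  46  43  44  46  42  43  43  34  22  16]
286 [ 23  27  23  24  25  28  27  33  65 105 127 136 136 136 134 134 137 151
 163 169 169 173 170 171 172 171 171 172 172 171 172 169 166 153 141 134
 136 137 138 138 134 129 109  72  39  29  25  25  27  26  24  22  22  14]
292 [ 25  26  29  29  26  26  25  65 159 236 251 253 253 252 246 223 202 199
 199 199 197 196 196 196 196 198 196 197 195 196 196 197 197 197 196 196
 216 240 251 253 253 253 246 193 103  46  25  27  26  27  26  27  24  19]
cuv axis [[321.5, 271.7], [321.4, 313.2], [321.4, 319.9]]
[[0.9823, -0.1791, -0.055, 0.5162], [0.1873, 0.9383, 0.2908, 0.2588], [-0.0005, -0.296, 0.9552, 0.3], [0.0, 0.0, 0.0, 1.0]]
```

In the wrist view the cuvette stripe (centre 321.5) and the base-plate centre line (321.6) coincide. The side view agrees within about 1 mm (339.3 against 339.7). Descend 81.6 mm to beam height.

Request:
jog_arm(
  series="0 0 5 0 0 0;0 0 8 0 0 0;0 0 10 0 0 0;0 0 10 0 0 0;0 0 10 0 0 0;0 0 10 0 0 0;0 0 8 0 0 0;0 0 6 0 0 0;0 0 4 0 0 0;0 0 0 0 0 0;0 0 0 0 0 0",
)

```text
time_s: 24.25
eef_pos: [0.5316, 0.1784, 0.033]
orientation: [[-0.188, 0.982, -0.0], [0.982, 0.188, -0.0], [0.0, -0.0, -1.0]]
contact_force: [-0.2, -0.7, 0.2]
finger_gap: 0.0156
gripper_force: 20.0
```

Request:
jog_arm(
  series="0 0 4 0 0 -0.004;0 0 3 0 0 0;0 0 2 0 0 0;0 0 1 0 0 0;0 0 0 0 0 0;0 0 0 0 0 0;0 0 0 0 0 0",
)

```text
time_s: 24.83
eef_pos: [0.5317, 0.1784, 0.0232]
orientation: [[-0.192, 0.981, 0.0], [0.981, 0.192, 0.0], [-0.0, 0.0, -1.0]]
contact_force: [0.0, -0.8, -0.3]
finger_gap: 0.0161
gripper_force: 20.0
```

```bash
python3 - <<'E'
from h import *
s=env.read_state(); print(s['time_s'],s['eef_pos'],s['orientation'].round(3).tolist(),s['contact_force'],s['finger_gap'],s['gripper_force'])
w=viewer.read_camera("wrist"); cv2.imwrite("pics/w11.png",w); g=cv2.cvtColor(w,cv2.COLOR_BGR2GRAY)
si=viewer.read_camera("side"); cv2.imwrite("pics/side8.png",si); gs=cv2.cvtColor(si,cv2.COLOR_BGR2GRAY)
c=viewer.calibration("wrist"); cs=viewer.calibration("side"); f=s['eef_pos'][2]+.001
a=.191; R=np.array([[np.cos(a),-np.sin(a)],[np.sin(a),np.cos(a)]]); ob=np.array([.5285,.1778])+[.0037,.0003]
for h in (.0,.05): print("pred +y face edges wrist",[proj(c,[*(ob+R@[x,.012]),f+h]).round(1).tolist() for x in (-.008,.008)])
print("lens ring det top",proj(c,[*(ob+R@[0,-.032]),.049]).round(1),"head edge",[proj(c,[*(ob+R@[x,-.035]),.058]).round(1).tolist() for x in(-.025,.025)], "plate r",proj(c,[*(ob+R@[-.043,.01]),.01]).round(1),proj(c,[*(ob+R@[.043,.01]),.01]).round(1))
for r in range(196,300,8): print(r,g[r,266:380:2])
E
```

```text
24.8333 [0.531673   0.17841601 0.02317321] [[-0.192, 0.981, 0.0], [0.981, 0.192, 0.0], [-0.0, 0.0, -1.0]] [ 0.00172681 -0.84288561 -0.33965952] 0.016125322746330308 19.965262413024902
pred +y face edges wrist [[308.9, 253.6], [335.8, 253.7]]
pred +y face edges wrist [[305.1, 290.6], [340.0, 290.7]]
lens ring det top [322.2 342. ] head edge [[276.1, 356.3], [368.3, 356.5]] plate r [254.6 248.9] [389.9 249.2]
196 [130 168 179 180 178 180 180 180 178 125  67  72 165 205 200 192 191 195
 196 195 195 195 198 201 204 215 215 204 197 200 200 199 197 198 197 199
 198 197 198 201 202 202 198 180 110  85  96 197 226 228 228 229 229 226
 194 154 149]
204 [203 187 182 182 181 181 181 180 180 181 156 101  99 144 153 156 160 185
 192 193 193 195 193 196 194 196 197 195 193 194 192 196 199 199 197 198
 196 199 197 197 197 198 196 141 102 189 226 229 229 229 230 228 228 226
 191 166 157]
212 [201 187 181 183 183 182 181 181 181 182 180 180 177 151 119 144 162 189
 192 192 192 192 192 193 194 194 194 195 196 196 195 193 193 195 197 198
 197 196 196 195 194 166 158 212 227 218 219 224 224 228 228 228 
[... 1691 characters left out ...]
13 116 114 114 116 113 116 116 115 116 106  86  74  79  97 112 112
 113 114 130 136 134 149 194 202 200 201 201 202 201 195 154 133 136 131
 116 114 113 113 110  94  80  88 107 124 119 114 114 119 119 125 119 113
 113 112 113]
284 [114 113 113 114 114 115 116 114 115 114  96  33  16  20  21  20  23  26
  27  59 124 135 134 140 186 195 194 197 196 197 197 190 146 132 136 134
  93  36  26  25  26  24  18  10  16  54 113 118 116 115 116 114 117 120
 121 119 116]
292 [111 113 115 113 115 114 115 112 112  95  36  18  15  18  19  27  22  26
  29 156 251 253 245 200 199 198 196 195 194 194 194 194 194 213 251 253
 244 100  21  24  25  24  21  17  16  20  59 106 112 112 113 114 113 114
 114 116 115]
```

```bash
python3 - <<'E'
from h import *
g=cv2.cvtColor(cv2.imread("pics/w11.png"),cv2.COLOR_BGR2GRAY)
for r in (240,250,260): print(r,g[r,246:264],g[r,382:400])
gs=cv2.cvtColor(cv2.imread("pics/side8.png"),cv2.COLOR_BGR2GRAY)
s5=cv2.cvtColor(cv2.imread("pics/side5.png"),cv2.COLOR_BGR2GRAY)
for r in (256,258,260,264,266,268,270): print(r,s5[r,334:354],gs[r,334:354])
E
```

```text
240 [ 24  26  26  27  28  28  35  59  88 103 108 111 116 118 117 117 118 118] [115 115 113 110 105  93  68  41  28  25  25  24  26  25  24  26  26  24]
250 [ 25  29  27  27  25  28  28  45  68  94 105 111 114 115 114 115 114 115] [118 116 113 109  99  80  50  30  27  26  26  26  26  24  26  28  25  22]
260 [ 27  27  28  26  26  25  27  34  56  84  99 108 113 111 116 113 114 114] [116 114 111 105  90  64  40  29  29  27  21  26  22  29  25  25  29  25]
256 [181 181 176 164 151 161 169 169 167 167 149 141 142 147 160 149 136 109
  76  67] [127 204 196 172 155 177 223 243 245 245 245 246 245 245 245 238 223 152
  79  62]
258 [180 180 177 165 151 151 154 146 152 157 155 151 147 141 147 147 137 105
  75  66] [139 205 195 174 155 162 161 155 167 179 180 184 179 158 166 191 183 130
  75  62]
260 [176 176 170 158 151 150 145 144 156 154 153 153 152 145 146 147 134  94
  64  62] [168 206 192 170 154 152 144 148 167 168 168 175 181 157 160 185 154 101
  65  60]
264 [196 169 147 132 139 155 158 156 149 154 161 161 152 151 148 145 145 175
 227 252] [179 160 136 126 139 156 159 159 160 165 162 168 181 172 166 187 175 159
 196 219]
266 [165 108  83  99 133 153 152 155 150 149 154 153 148 153 150 145 131 113
 119 193] [205 121  79  97 131 152 152 156 150 150 152 162 188 186 182 196 163 108
  93 114]
268 [146  93  82  86  93 108 119 132 140 141 143 140 133 130 121 104  88  91
  97 146] [145  94  96 108 113 116 121 133 139 139 142 147 164 161 138 123 115 116
 107 113]
270 [189 138  97  83  81  82  82  86  87  89  89  88  86  81  86  78  73  75
 100 180] [253 199 126  93  91  99 104 112 107 105 107 107 108 114 113 107  95  87
 111 188]
```

The cuvette stripe (321.5) and plate centre (321.0) are within half a millimetre, and the module flange in the side view is unchanged. Lower the last 1.2 mm to a reported z of 22 and let it settle.

Request:
jog_arm(
  series="0 -0.3 0.6 0 0 0;0 0 0.4 0 0 0;0 0 0 0 0 0;0 0 0 0 0 0;0 0 0 0 0 0;0 0 0 0 0 0;0 0 0 0 0 0;0 0 0 0 0 0",
)

```text
time_s: 25.6
eef_pos: [0.5313, 0.1784, 0.0221]
orientation: [[-0.192, 0.981, 0.0], [0.981, 0.192, 0.0], [0.0, 0.0, -1.0]]
contact_force: [0.6, 0.1, -0.3]
finger_gap: 0.016
gripper_force: 20.0
```

```bash
python3 - <<'E'
from station import env
s=env.read_state(); print(s['time_s'],s['eef_pos'],s['contact_force'],s['finger_gap'],s['gripper_force'],abs(s['joint_vel']).max())
print(env.finish_job())
E
```

```text
25.6 [0.5312778  0.17835847 0.02205737] [ 0.55284531  0.06503641 -0.33831522] 0.015990171526026418 19.965269565582275 0.0015446746996543943
the job is handed in; nothing more can be done
None
```

The job is handed in at 25.6 s: the LED module sits flush in the socket and released, and the tall cuvette is held upright and still between the heads by its frosted sides, centred on the beam to about 1 mm, 15 mm above its foot (no verdict came back).

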